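# Hold a module flush on a tilted, sprung bonding pad

## Task

Pick up the small blue circuit board by its long edges and set the flat underside of its green block on the copper pad of the tilting bonding fixture: centred, long side along the pad's long side, and tilted to the slope so that it lies flush. Press it gently square into the pad until the springs give by about half of their 10 mm travel, without bottoming them, and finish like that: still gripping the board and still pressing. Leave the other board, the flux tin and the screwdriver where they are.

Things in the scene. Friction and masses are not known exactly. Their poses are not given: they have to be found in the camera images.
- board: small blue circuit board with white parts, on a flat green block; 55 x 34 mm, 15 mm high with parts, about 30 g. Origin: middle of the flat underside; x along the 55 mm side, z out of the components. Fingers grip the block: 9 mm high, y = -15 to +17 mm (grasp across y), x = -28 to 28 mm. Starts flat on the desk; it and the other board may swap places
- pad_face (a point): centre of the copper pad's top face (moves with it), 46 mm along x, 24 mm along y: the board overhangs 5 mm all round. z: outward normal, leaning to the fixture's front by 0.2 to 0.6 rad (tilt locked); x runs up the slope, y level. It lies 35 mm along z from the tilt axis, 45 mm above the desk; the table under the pad (72 x 58 mm) has its top 31 mm below the face
- pad (a joint): how far the copper pad is pushed in along its normal, m: 0 free, 0.010 bottomed. Springs: about 3 N to start moving, then 1 N per mm (8 N at half travel).
- fixture: dark steel base plate 100 x 84 x 10 mm of the bonding fixture, fixed to the desk; origin: middle of its underside; -x is its front, y along its tilt axis. 106 mm wide over its knobs; its two cheeks, outer faces at y = +-37 mm, reach 58 mm above the desk
- other_board: the other small circuit board, black on a wider green block, 55 x 48 x 14 mm; not to be used. Origin: middle of the underside
- flux_tin: white flat round tin, 48 mm diameter, 22 mm high; bystander, origin: middle of the underside
- driver: orange screwdriver lying on the desk, 145 x 18 x 17 mm along its x; bystander

How it is judged (in metres and radians):
On the way:
1. the board is lifted clear in the fingers (height (world z) of board above 0.05 m and contact force between the fingers and board above 3 N and contact force between board and fixture below 0.1 N), for 0.2 s.
At the end, for the whole second after the job is handed in: the blue board lies flush on the copper pad (slope within 0.06 rad, face within 3 mm, centred within 7 mm each way, long sides within 0.17 rad either way round, parts outward), at rest, still gripped (finger force over 16 N), pressing with over 2 N, the pad pushed in 2 to 8.5 mm (angle between the z axis of board and the z axis of pad_face, either way round below 0.06 rad and angle between the x axis of board and the x axis of pad_face, either way round below 0.17 rad and angle between board's own z axis and vertical below 1.2 rad and x of board in the frame of pad_face between -0.007 and 0.007 m and y of board in the frame of pad_face between -0.007 and 0.007 m and z of board in the frame of pad_face between -0.003 and 0.003 m and value of joint pad between 0.002 and 0.0085 m and contact force between board and fixture above 2 N and contact force between the fingers and board above 16 N and linear speed of board below 0.02 m/s and angular speed of board below 0.2 rad/s); the arm keeps its last pose, push and grip.
It fails at once if the pad is bottomed or rammed (value of joint pad above 0.0097 m or contact force between board and fixture above 25 N).
It fails at once if the other board, the flux tin or the screwdriver is moved by more than 20 mm (distance of any of other_board, flux_tin, driver from where it was at the start of the episode above 0.02 m).
It also fails if it takes over 38 s, if anything falls off the work surface, if the arm or the gripper's body presses on something with over 40 N, if the wrist force passes 120 N, or if a joint passes its speed limit or range.

## Robot

A 6-joint arm with a two-finger parallel gripper is mounted at the origin on a cart in front of the work surface, level with it; the furniture and walls round the work are solid. World frame = base frame: x ahead of the robot, y to its left, z up, the work surface at z = 0. Lengths are in m, angles in degrees, forces in N, time in s.
With the tool pointing down it reaches from about 0.2 to 0.875 m from the base axis. Payload 3.4 kg.
Tool frame: the origin (TCP) lies between the finger pads; the fingertips stand 11 mm ahead of it and the grasp point (between the pads) lies 8 mm behind it; z points along the fingers, y is the line along which they close (so a half turn about z gives the same grasp; the last joint's range is limited). The gripper opens to 94 mm and grips with 3 to 60 N. Pads are 16 mm wide; open, the fingers measure 119 mm over their backs; the gripper's body (75 mm by 177 mm) begins 78 mm behind the grasp point.
Start: joints at [-77.75, 15.808, 86.224, -0, 77.962, -6.933], TCP at [0.189, -0.543, 0.216] pointing down, gripper open.
Joint ranges: [-165.64, 165.64], [-43.16, 119.46], [12.63, 154.43], [-67.54, 247.53], [6.08, 155.33], [-154.97, 154.97]. Speed limits (degrees/s): [147.25, 147.25, 180, 180, 180, 180].

## Interface

Orientations are given as a 3x3 rotation matrix whose columns are the frame's x, y, z axes.
In Python, from plant import bot, vision, workorder, spot_in gives the robot as it stands.
- The arm moves only by the tool servo_tool, never from a script. Its argument "steps" is a list of rows, each a list of 6 numbers: the shift along the tool's x, y, z in cm, then the turn, a rotation vector about the tool's x, y, z in rad. In form: [[x, y, z, rx, ry, rz], ...]. A call has exactly 5 rows; each row shifts and turns the commanded pose from where the row before left it, along the tool's axes as they then stand; what a row does not reach is not made up. A row lasts 1/12 s, in which the tool goes at most 41.7 mm and 7.16 degrees, less where a joint would pass 70% of its speed; a pose out of reach is approached as far as the arm can. A call is refused whole if a number of a shift passes 4.17 or a number of a turn 0.125, either way. A call with a gripper value outside its range is refused whole. "claw" is the finger opening in cm, from 0 to 9.4, set as the call begins (left out, the last holds). The fingers move at their own pace and stop on an object; "grip_force" is the grip in N (left out, the last holds). Time passes only in rows, so rows that do not move let the fingers close, or fill a call up. It gives the time, the measured TCP pose, the force, the opening and the grip force at its end, in the units of the state.
- bot.state(): the state, without advancing time (a new reading comes with each control period).
- vision.read_camera(name): name is "scene" or "side" or "wrist"; returns a dict with "pixels" (420x560x3 uint8, red, green, blue), "z_map" (420x560 float32, m along the optical axis (not along the pixel's ray), 0 where there is no reading), "fov_y" (degrees; the focal length in pixels is half the picture's height over the tangent of half this angle, whatever the lens; pixels are square), "cx", "cy" (the principal point, pixels), "origin" and "rotation" of the camera in the world. Camera axes: x right, y up, looking along -z (the intrinsics and any distortion apply to the point x, -y, -z); pixel columns grow to the right and rows downward; lengths in m; the calibration is good to about 2 mm. The wrist camera is an equidistant fisheye: a pixel r from the principal point sees the ray r / f radians off the axis. A picture is of the moment at which its call begins.
- workorder.finish_job(): hands the job in; it is judged then, once.
Trained networks look in the newest picture that a camera, given by its name, has taken for a name from the list of things; names that differ only in an ending like _2 or _b are one class to them, and where a whole thing is asked for, a point or a joint stands for the part that bears it (a point fixed in the world has none). Each returns a list of dicts, best first, with "conf" (0 to 1); they miss things now and then, are a little off and sometimes report something else, mostly with a low value. They report only what shows in the picture. A call takes as long as a camera call.
- spot_in(camera, name): "box" ([left, top, right, bottom] as shares, 0 to 1, of the picture: columns of its width, rows of its height, round what is visible of it).
The state is a dict: "t": time; "qpos": joint angles; "joint_velocities": joint speeds; "effort": joint torques, N m; "ee_pos": TCP position; "tool_rot": TCP orientation; "ft_force": force on the tool from outside, world axes, zero at the start; "wrist_torque": the same for the moment, N m; "grip_width": finger opening in m; "gripper_force": force on a finger pad.
Only numpy, scipy, OpenCV 4.12 (cv2) and the standard library are available. Lean on these libraries where they do the work, as an engineer would, in place of code of your own. Each camera call takes 0.05 s, during which the arm holds its last target. There are 200 camera calls.

## Working session

There is one attempt and no reset: what is moved stays moved. The work goes in short steps, Python scripts to look and compute and a tool call to move; the robot and the scene stay as the last step left them, time stands still between calls to the robot, and variables do not carry over. Pictures are saved under pics/ and viewed, at most 10 in all, crops included, and the job is handed in when it is done.

Besides the shell and the picture viewer there is one more tool, called by a JSON object that holds its "api" and its "payload", one argument or row to a line. servo_tool: Moves the arm, as the interface text tells. Its arguments: {"type":"object","properties":{"steps":{"type":"array"},"claw":{"type":"number"},"grip_force":{"type":"number"}},"required":["steps"]}

```bash
mkdir -p pics; ls; cat > h.py <<'E'
import numpy as np, cv2
from plant import bot, vision, workorder, spot_in
def cloud(c):
    z=c["z_map"]; h,w=z.shape; f=h/2/np.tan(np.radians(c["fov_y"])/2)
    v,u=np.mgrid[0:h,0:w].astype(float)
    p=np.stack([(u-c["cx"])/f*z,-(v-c["cy"])/f*z,-z],-1)
    P=p@np.array(c["rotation"]).T+np.array(c["origin"])
    P[z==0]=np.nan
    return P
E
python3 - <<'E'
from h import *
for n in ("scene","side"):
    c=vision.read_camera(n); cv2.imwrite(f"pics/{n}0.png",c["pixels"][:,:,::-1]); np.savez(f"{n}0.npz",**c)
    print(n,c["fov_y"],c["origin"],{k for k in c})
    for o in ("board","pad_face","fixture","other_board","flux_tin","driver"):
        print(o,[(round(d["conf"],2),(np.array(d["box"])*[560,420,560,420]).round().tolist()) for d in spot_in(n,o)[:3]])
print(bot.state())
E
```

```text
pics
scene 47.933008410090096 [0.23578236 0.38583879 0.78348443] {'fov_y', 'cy', 'z_map', 'cx', 'rotation', 'pixels', 'origin'}
board [(0.57, [296.0, 240.0, 328.0, 260.0])]
pad_face [(0.74, [177.0, 240.0, 200.0, 262.0])]
fixture [(0.95, [156.0, 232.0, 224.0, 295.0])]
other_board [(0.76, [343.0, 182.0, 369.0, 202.0])]
flux_tin [(0.88, [261.0, 197.0, 284.0, 218.0])]
driver [(0.88, [236.0, 326.0, 304.0, 337.0])]
side 57.23092499596936 [0.47641451 0.6465401  0.54438066] {'fov_y', 'cy', 'z_map', 'cx', 'rotation', 'pixels', 'origin'}
board [(0.53, [302.0, 228.0, 327.0, 243.0])]
pad_face [(0.87, [217.0, 245.0, 241.0, 266.0])]
fixture [(0.56, [193.0, 247.0, 254.0, 302.0]), (0.27, [217.0, 245.0, 244.0, 267.0])]
other_board [(0.54, [306.0, 186.0, 331.0, 203.0])]
flux_tin [(0.56, [257.0, 212.0, 276.0, 229.0]), (0.4, [306.0, 188.0, 334.0, 205.0])]
driver [(0.64, [195.0, 247.0, 254.0, 304.0]), (0.58, [299.0, 296.0, 338.0, 315.0])]
{'t': 0.7, 'qpos': array([-7.77487393e+01,  1.58056079e+01,  8.62235156e+01, -3.15160503e-04,
        7.79644301e+01, -6.93312629e+00]), 'joint_velocities': array([ 0.03045455,  0.00058851, -0.03032966,  0.09943441, -0.04314536,
       -0.05512164]), 'effort': array([ 1.32938840e-03, -4.04313862e+01, -2.37449741e+01,  7.04176747e-02,
        2.44656508e-02,  3.39933756e-06]), 'ee_pos': array([ 0.18894555, -0.54309651,  0.21652219]), 'tool_rot': array([[ 9.44465574e-01,  3.28610375e-01,  1.86177021e-05],
       [ 3.28610375e-01, -9.44465568e-01, -1.11090852e-04],
       [-1.89218280e-05,  1.11039456e-04, -9.99999994e-01]]), 'ft_force': array([ 0.26040544, -0.11050452, -0.07907689]), 'wrist_torque': array([-0.05674518,  0.02160323, -0.03701452]), 'gripper_force': 0.0, 'grip_width': 0.09449929177014284}
```

View pics/scene0.png

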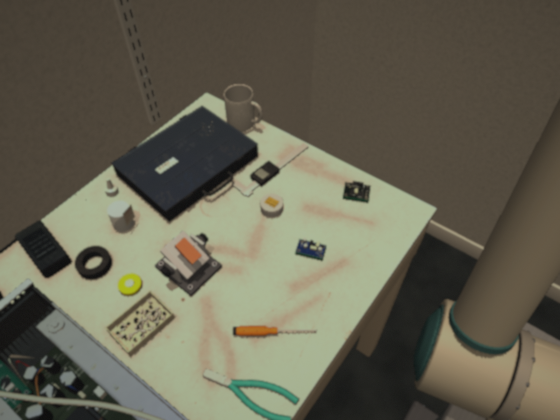

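View pics/side0.png

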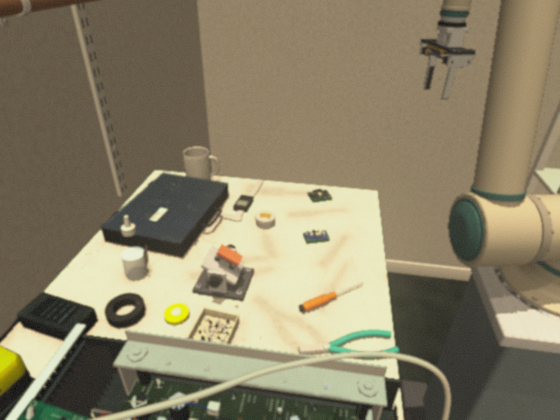

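The scene view shows the blue board at (312,249), the copper pad at (188,250) and the fixture base at (190,265). The black board is at (357,191), the tin at (272,205) and the screwdriver at (270,331).

```bash
python3 - <<'E'
from h import *
for n,bb,pb,fb in (("scene",(290,234,334,266),(172,234,206,268),(150,225,230,300)),("side",(296,222,334,248),(210,240,248,270),(185,240,262,306))):
    c=dict(np.load(n+"0.npz")); P=cloud(c); I=c["pixels"]; hsv=cv2.cvtColor(I,cv2.COLOR_RGB2HSV)
    def sel(b,m): 
        k=np.zeros(m.shape,bool);k[b[1]:b[3],b[0]:b[2]]=1; return k&m&np.isfinite(P[...,2])
    # desk height
    k=sel(bb,np.ones(P.shape[:2],bool)); print(n,"desk z",np.percentile(P[k][:,2],[10,50,90,99]))
    k=sel(bb,(P[...,2]>0.005)); q=P[k]; r=cv2.minAreaRect((q[:,:2]*1000).astype(np.float32)); print("board",r,k.sum(),q[:,2].max())
    H=hsv[...,0];S=hsv[...,1];V=hsv[...,2]
    k=sel(pb,((H<14)|(H>172))&(S>120)&(V>90)); q=P[k]; m=np.median(q,0)
    q=q[np.linalg.norm(q-m,axis=1)<.035]; m=q.mean(0); 
    u,s,vt=np.linalg.svd(q-m); nn=vt[2]*np.sign(vt[2,2]); d=abs((q-m)@nn); q=q[d<.003]; m=q.mean(0);u,s,vt=np.linalg.svd(q-m); nn=vt[2]*np.sign(vt[2,2])
    print("pad",m,"n",nn,"tilt",np.arccos(nn[2]),"yaw front",np.degrees(np.arctan2(nn[1],nn[0])),len(q),"rms",np.std((q-m)@nn))
    y=np.cross([0,0,1],-np.r_[nn[:2],0]);y/=np.linalg.norm(y);x=np.cross(y,nn);
    ab=np.c_[(q-m)@x,(q-m)@y]*1000; print("ext",ab.min(0),ab.max(0), cv2.minAreaRect(ab.astype(np.float32)))
    k=sel(fb,(P[...,2]>0.006)&(P[...,2]<.014)); r=cv2.minAreaRect((P[k][:,:2]*1000).astype(np.float32)); print("base",r,k.sum())
E
```

```text
scene desk z [-8.47088337e-05  2.23163928e-03  1.19067231e-02  1.71395288e-02]
board ((488.440185546875, -63.608238220214844), (66.9140853881836, 54.95333480834961), 13.795807838439941) 455 0.019799638856544677
pad [0.64270092 0.11703615 0.07654119] n [-0.46818926  0.05328345  0.88202023] tilt 0.49066385990691186 yaw front 173.50724624704105 300 rms 0.001255402980609657
ext [-22.53439857 -13.14779799] [22.8356796  11.54634568] ((0.1848430633544922, -0.15570926666259766), (44.381080627441406, 22.89678382873535), 4.68615198135376)
base ((654.8668212890625, 127.41337585449219), (156.65899658203125, 102.77423858642578), 70.12881469726562) 764
side desk z [-0.00172814 -0.00011491  0.00924892  0.01445381]
board ((491.7529296875, -53.1346549987793), (54.880863189697266, 35.977542877197266), 19.36802864074707) 253 0.01646212506071776
pad [0.64370808 0.12017869 0.07541039] n [-0.45999944  0.13598844  0.87744382] tilt 0.5002893143243667 yaw front 163.53087721700706 246 rms 0.001253658665456867
ext [-22.40799687 -15.71904958] [22.65481799 13.69816119] ((0.3407154083251953, -1.423421859741211), (43.7676887512207, 24.683975219726562), 12.593137741088867)
base ((678.316650390625, 84.02188110351562), (135.7037811279297, 189.61630249023438), 20.465850830078125) 860
```

{"api": "servo_tool", "payload": {
  "steps": [
    [2.95,-2.38,0,0,0,0],
    [2.95,-2.38,0,0,0,0],
    [2.95,-2.38,0,0,0,0],
    [2.95,-2.38,0,0,0,0],
    [2.95,-2.38,0,0,0,0]
  ],
  "claw": 7
}}

```text
t: 1.12
ee_pos: [0.2897, -0.3808, 0.2165]
tool_rot: [[0.945, 0.328, 0.0], [0.328, -0.945, -0.0], [0.0, 0.0, -1.0]]
ft_force: [0.7, -0.4, 1.3]
grip_width: 0.0702
gripper_force: 0.0
```

{"api": "servo_tool", "payload": {
  "steps": [
    [2.95,-2.38,0,0,0,0],
    [2.95,-2.38,0,0,0,0],
    [2.95,-2.38,0,0,0,0],
    [2.95,-2.38,0,0,0,0],
    [2.95,-2.38,0,0,0,0]
  ]
}}

```text
t: 1.53
ee_pos: [0.39, -0.2197, 0.2168]
tool_rot: [[0.945, 0.328, 0.001], [0.328, -0.945, -0.001], [0.0, 0.001, -1.0]]
ft_force: [0.3, -0.8, -0.7]
grip_width: 0.0701
gripper_force: 0.0
```

{"api": "servo_tool", "payload": {
  "steps": [
    [2.95,-2.38,0,0,0,0],
    [2.95,-2.38,0,0,0,0],
    [2.95,-2.38,0,0,0,0],
    [2.95,-2.38,0,0,0,0],
    [2.95,-2.38,0,0,0,0]
  ]
}}

```text
t: 1.95
ee_pos: [0.4903, -0.0587, 0.2167]
tool_rot: [[0.944, 0.329, 0.001], [0.329, -0.944, -0.0], [0.0, 0.001, -1.0]]
ft_force: [-0.4, -0.5, 0.3]
grip_width: 0.0702
gripper_force: 0.0
```

```bash
cat >> h.py <<'E'
def wcloud(c):
    z=c["z_map"]; h,w=z.shape; f=h/2/np.tan(np.radians(c["fov_y"])/2)
    v,u=np.mgrid[0:h,0:w].astype(float); x=u-c["cx"];y=v-c["cy"];r=np.hypot(x,y)+1e-9
    t=np.tan(np.minimum(r/f,1.5))/r*z
    P=np.stack([x*t,-y*t,-z],-1)@np.array(c["rotation"]).T+np.array(c["origin"])
    P[z==0]=np.nan
    return P
E
python3 - <<'E'
from h import *
c=vision.read_camera("wrist"); cv2.imwrite("pics/w1.png",c["pixels"][:,:,::-1]); np.savez("w1.npz",**c)
print(c["fov_y"],c["origin"],np.round(c["rotation"],3),c["cx"],c["cy"])
for o in ("board","pad_face","fixture"):
    print(o,[(round(d["conf"],2),(np.array(d["box"])*[560,420,560,420]).round().tolist()) for d in spot_in("wrist",o)[:3]])
E
```

```text
65.70646984690485 [ 0.56986332 -0.03120388  0.3843767 ] [[ 0.329  0.904  0.273]
 [-0.944  0.314  0.096]
 [ 0.001 -0.289  0.957]] 275.99348335330626 215.56194766866355
board []
pad_face [(0.89, [146.0, 2.0, 178.0, 36.0]), (0.45, [389.0, 211.0, 424.0, 256.0])]
fixture [(0.86, [129.0, 2.0, 226.0, 66.0])]
```

View pics/w1.png

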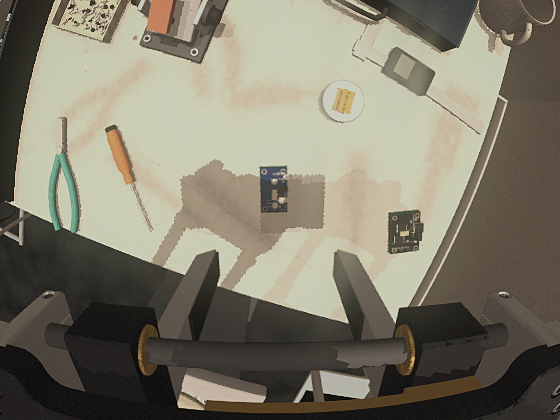

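The wrist view shows the blue board at (274,188), its long side nearly vertical in the image. The black board is at (405,232), and part of the pad shows at (162,18).

```bash
python3 - <<'E'
from h import *
c=dict(np.load("w1.npz"));P=wcloud(c);I=c["pixels"];hsv=cv2.cvtColor(I,cv2.COLOR_RGB2HSV)
R=np.array(bot.state()["tool_rot"]);T=np.array(bot.state()["ee_pos"]);print(T)
w=(slice(155,225),slice(245,305))
q=P[w].reshape(-1,3);print("z pct",np.nanpercentile(q[:,2],[5,50,95]))
m=np.zeros(I.shape[:2],bool);m[w]=True
blue=m&(hsv[...,0]>100)&(hsv[...,0]<135)&(hsv[...,1]>90); q=P[blue];
for nm,k in (("blue",blue),("z",m&(P[...,2]>.006))):
    k=cv2.morphologyEx(k.astype(np.uint8),cv2.MORPH_OPEN,np.ones((3,3)))>0
    q=P[k]; v,u=np.nonzero(k); print(nm,k.sum(),u.min(),u.max(),v.min(),v.max(),np.median(q[:,2]),cv2.minAreaRect((q[:,:2]*1000).astype(np.float32)),"tool mm",cv2.minAreaRect((((q-T)@R)[:,:2]*1000).astype(np.float32)))
# near-tin check / desk
print(np.nanmedian(P[120:140,200:300].reshape(-1,3),0))
E
```

```text
[ 0.48959107 -0.05991425  0.2163184 ]
z pct [-0.00175566 -0.00020346  0.01268665]Traceback (most recent call last):
  File "<stdin>", line 10, in <module>
    return umr_minimum(a, axis, None, out, keepdims, initial, where)
ValueError: zero-size array to reduction operation minimum which has no identity
```

```bash
python3 - <<'E'
from h import *
c=dict(np.load("w1.npz"));P=wcloud(c);I=c["pixels"];hsv=cv2.cvtColor(I,cv2.COLOR_RGB2HSV)
s=bot.state();R=np.array(s["tool_rot"]);T=np.array(s["ee_pos"])
m=np.zeros(I.shape[:2],bool);m[155:225,245:305]=True
print(I[170,262],hsv[170,262],I[205,268],hsv[205,268])
b=m&(I[...,2].astype(int)>I[...,0].astype(int)+12)
for nm,k in (("blue",b),("z6",m&(P[...,2]>.005)),("z8",m&(P[...,2]>.008))):
    n,l,st,_=cv2.connectedComponentsWithStats(k.astype(np.uint8)); i=1+np.argmax(st[1:,4]); k=l==i
    q=P[k]; print(nm,st[i],np.median(q[:,2]),cv2.minAreaRect((q[:,:2]*1000).astype(np.float32)),"tool",cv2.minAreaRect((((q-T)@R)[:,:2]*1000).astype(np.float32)))
E
```

```text
[167 154 138] [ 17  44 167] [65 64 66] [135   8  66]
blue [260 167  27  14 180] nan ((509.9710693359375, -49.13670349121094), (14.816615104675293, 30.383953094482422), 21.89837074279785) tool ((22.91990852355957, -2.988027572631836), (31.38092041015625, 10.270223617553711), 73.5477523803711)
z6 [ 260  166   29   47 1239] 0.00881713637850845 ((492.0716857910156, -55.971920013427734), (56.27896499633789, 32.763023376464844), 18.626354217529297) tool ((3.8281497955322266, -2.991779327392578), (56.27830505371094, 32.76627731323242), 0.7116636037826538)
z8 [260 167  29  46 971] 0.009143815780629394 ((491.89239501953125, -56.060264587402344), (55.19853210449219, 32.63759231567383), 18.51458740234375) tool ((3.627988815307617, -2.967498779296875), (55.1969108581543, 32.639671325683594), 0.8243857026100159)
```

{"api": "servo_tool", "payload": {
  "steps": [
    [0.37,-0.3,3,0,0,0.013],
    [0,0,4,0,0,0],
    [0,0,4,0,0,0],
    [0,0,4,0,0,0],
    [0,0,2,0,0,0]
  ]
}}

```text
t: 2.57
ee_pos: [0.4882, -0.0575, 0.0429]
tool_rot: [[0.949, 0.314, -0.006], [0.314, -0.949, 0.001], [-0.006, -0.003, -1.0]]
ft_force: [-0.4, 1.1, -0.7]
grip_width: 0.07
gripper_force: 0.0
```

{"api": "servo_tool", "payload": {
  "steps": [
    [0,0,1.5,0,0,0],
    [0,0,1,0,0,0],
    [0,0,0.5,0,0,0],
    [0,0,0.2,0,0,0],
    [0,0,0,0,0,0]
  ]
}}

```text
t: 2.98
ee_pos: [0.4919, -0.0575, 0.0146]
tool_rot: [[0.949, 0.315, -0.0], [0.315, -0.949, -0.0], [-0.0, 0.0, -1.0]]
ft_force: [0.3, 1.1, -0.0]
grip_width: 0.0704
gripper_force: 0.0
```

{"api": "servo_tool", "payload": {
  "steps": [
    [0,-0.12,0.2,0,0,0],
    [0,0,0,0,0,0],
    [0,0,0,0,0,0],
    [0,0,0,0,0,0],
    [0,0,0,0,0,0]
  ],
  "claw": 0,
  "grip_force": 35
}}

```text
t: 3.4
ee_pos: [0.492, -0.0553, 0.0128]
tool_rot: [[0.949, 0.317, 0.001], [0.317, -0.949, -0.0], [0.001, 0.001, -1.0]]
ft_force: [0.2, 0.8, 0.1]
grip_width: 0.0402
gripper_force: 0.0
```

{"api": "servo_tool", "payload": {
  "steps": [
    [0,0,0,0,0,0],
    [0,0,0,0,0,0],
    [0,0,0,0,0,0],
    [0,0,0,0,0,0],
    [0,0,0,0,0,0]
  ]
}}

```text
t: 3.82
ee_pos: [0.4919, -0.0553, 0.0127]
tool_rot: [[0.949, 0.316, 0.0], [0.316, -0.949, -0.0], [0.0, 0.0, -1.0]]
ft_force: [-0.8, 0.5, 3.1]
grip_width: 0.0313
gripper_force: 34.9
```

{"api": "servo_tool", "payload": {
  "steps": [
    [0,0,-2,0,0,0],
    [0,0,-4,0,0,0],
    [0,0,-4,0,0,0],
    [0,0,-4,0,0,0],
    [0,0,-4,0,0,0]
  ]
}}

```text
t: 4.23
ee_pos: [0.491, -0.0552, 0.194]
tool_rot: [[0.949, 0.316, -0.001], [0.316, -0.949, 0.0], [-0.001, -0.0, -1.0]]
ft_force: [0.7, -0.2, -0.4]
grip_width: 0.0318
gripper_force: 34.9
```

{"api": "servo_tool", "payload": {
  "steps": [
    [2.24,-2.3,-0.4,0,0,0],
    [2.24,-2.3,-0.4,0,0,0],
    [2.24,-2.3,-0.4,0,0,0],
    [2.24,-2.3,-0.4,0,0,0],
    [2.24,-2.3,-0.4,0,0,0]
  ]
}}

```text
t: 4.65
ee_pos: [0.5617, 0.0905, 0.2124]
tool_rot: [[0.949, 0.316, -0.0], [0.316, -0.949, -0.0], [-0.0, 0.0, -1.0]]
ft_force: [0.6, -0.2, -1.0]
grip_width: 0.0315
gripper_force: 34.9
```

{"api": "servo_tool", "payload": {
  "steps": [
    [0,0,0,0,0,0.12],
    [0,0,0,0,0,0.12],
    [0,0,0,0,0,0.12],
    [0,0,0,0,0,0.12],
    [0,0,0,0,0,0]
  ]
}}

```text
t: 5.07
ee_pos: [0.5613, 0.0893, 0.2118]
tool_rot: [[0.987, -0.159, -0.001], [-0.159, -0.987, -0.0], [-0.001, 0.0, -1.0]]
ft_force: [-0.5, -0.4, -1.1]
grip_width: 0.0316
gripper_force: 34.9
```

```bash
python3 - <<'E'
from h import *
c=vision.read_camera("wrist"); cv2.imwrite("pics/w2.png",c["pixels"][:,:,::-1]); np.savez("w2.npz",**c)
for o in ("board","pad_face","fixture"):
    print(o,[(round(d["conf"],2),(np.array(d["box"])*[560,420,560,420]).round().tolist()) for d in spot_in("wrist",o)[:3]])
s=bot.state();print(s["ee_pos"],s["tool_rot"],s["grip_width"],s["gripper_force"],c["origin"])
E
```

```text
board [(0.82, [248.0, 220.0, 307.0, 307.0])]
pad_face [(0.79, [215.0, 102.0, 247.0, 150.0])]
fixture [(0.9, [182.0, 69.0, 285.0, 163.0])]
[0.56144561 0.08909683 0.21224372] [[ 9.87821447e-01 -1.55591317e-01 -3.62315660e-04]
 [-1.55591351e-01 -9.87821506e-01 -6.77049787e-05]
 [-3.47368894e-04  1.23253613e-04 -9.99999932e-01]] 0.03141429542420496 34.89538550376892 [0.64481708 0.07540291 0.37932153]
```

View pics/w2.png

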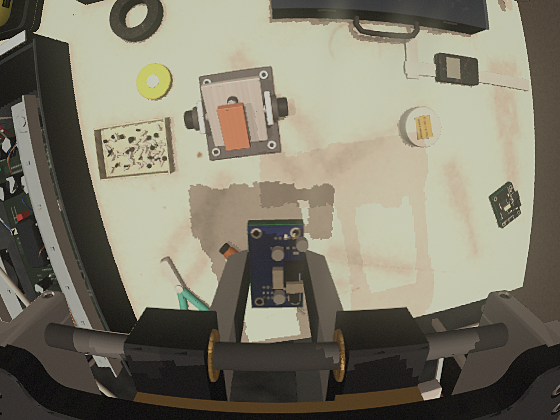

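The wrist view shows the board gripped between the fingers at (277,263). The pad is at (232,127) on the fixture centred near (238,112), and it looks nearly aligned with the image axes.

```bash
cat > pad.py <<'E'
from h import *
def fit(c,box,fbox=None,wr=True):
    P=(wcloud if wr else cloud)(c);I=c["pixels"];hsv=cv2.cvtColor(I,cv2.COLOR_RGB2HSV);H,S,V=hsv[...,0],hsv[...,1],hsv[...,2]
    m=np.zeros(H.shape,bool);l,t,r,b=box;m[t:b,l:r]=True
    k=m&((H<14)|(H>172))&(S>110)&(V>80)&np.isfinite(P[...,2])
    n,L,st,_=cv2.connectedComponentsWithStats(k.astype(np.uint8));k=L==1+np.argmax(st[1:,4])
    q=P[k];full=q
    for _ in range(6):
        mm=q.mean(0);nn=np.linalg.svd(q-mm)[2][2];nn*=np.sign(nn[2]);q=full[abs((full-mm)@nn)<.0025]
    y=np.cross(nn,[0,0,1]);y=np.cross([0,0,1],-nn*[1,1,0]);y/=np.linalg.norm(y);x=np.cross(y,nn)
    ab=np.c_[(q-mm)@x,(q-mm)@y]*1000;(cx,cy),wh,a=cv2.minAreaRect(ab.astype(np.float32))
    ctr=mm+(x*cx+y*cy)/1000
    print("pad",len(q),"ctr",ctr.round(4),"n",nn.round(3),"tilt",np.arccos(nn[2]).round(3),"up-yaw",np.degrees(np.arctan2(-nn[1],-nn[0])).round(1),"wh",wh,"ang",a,"zpred",.045+.035*nn[2])
    if fbox:
        m[:]=False;l,t,r,b=fbox;m[t:b,l:r]=True
        k=m&(P[...,2]>.006)&(P[...,2]<.0125)
        n,L,st,_=cv2.connectedComponentsWithStats(cv2.morphologyEx(k.astype(np.uint8),cv2.MORPH_OPEN,np.ones((3,3))));
        k=np.isin(L,[i for i in range(1,n) if st[i,4]>40])
        print("base",k.sum(),cv2.minAreaRect((P[k][:,:2]*1000).astype(np.float32)))
        k=m&(P[...,2]>.004); print("all",cv2.minAreaRect((P[k][:,:2]*1000).astype(np.float32)))
    return ctr,nn
if __name__=="__main__":
    c=dict(np.load("w2.npz"));fit(c,(205,95,257,160),(175,60,298,168))
    for e in (-1,1): fit(c,(212+e,98,252,154))
    P=wcloud(c);T=np.array([.56145,.0891,.21224]);R=np.array([[.98782,-.15559,0],[-.15559,-.98782,0],[0,0,-1]])
    q=(P-T)@R;m=np.zeros(q.shape[:2],bool);m[215:310,244:308]=1
    k=m&(abs(q[...,2])<.02)&(abs(q[...,1])<.03)
    z=q[k][:,2];print("board z tool",np.percentile(z,[2,10,25,50,75,90,98])*1000, cv2.minAreaRect((q[k][:,:2]*1000).astype(np.float32)))
E
python3 pad.py
```

```text
pad 1077 ctr [0.643  0.1151 0.0752] n [-0.473  0.018  0.881] tilt 0.494 up-yaw -2.2 wh (23.57723045349121, 47.03528594970703) ang 89.31497955322266 zpred 0.07582293416117612
base 1771 ((659.6923828125, 114.27628326416016), (84.03861999511719, 100.92476654052734), 86.96360778808594)
all ((659.4597778320312, 114.5516128540039), (105.79303741455078, 100.71405792236328), 87.55896759033203)
pad 1077 ctr [0.643  0.1151 0.0752] n [-0.473  0.018  0.881] tilt 0.494 up-yaw -2.2 wh (23.57723045349121, 47.03528594970703) ang 89.31497955322266 zpred 0.07582293416117612
pad 1077 ctr [0.643  0.1151 0.0752] n [-0.473  0.018  0.881] tilt 0.494 up-yaw -2.2 wh (23.57723045349121, 47.03528594970703) ang 89.31497955322266 zpred 0.07582293416117612
board z tool [-12.76498432  -1.04257879   1.83141071   4.31823211   4.95956569
   5.50638006  10.09876543] ((0.1231231689453125, 0.5098457336425781), (37.33195495605469, 56.12332534790039), 87.7177963256836)
```

{"api": "servo_tool", "payload": {
  "steps": [
    [0,0,0,0,0,-0.111],
    [0,0,0,0,0.1235,0],
    [0,0,0,0,0.1235,0],
    [0,0,0,0,0.1235,0],
    [0,0,0,0,0.1235,0]
  ]
}}

```text
t: 5.68
ee_pos: [0.5619, 0.0891, 0.2137]
tool_rot: [[0.876, -0.046, 0.48], [-0.04, -0.999, -0.022], [0.481, 0.0, -0.877]]
ft_force: [0.8, -0.3, -1.1]
grip_width: 0.0317
gripper_force: 34.9
```

{"api": "servo_tool", "payload": {
  "steps": [
    [0,0,0,0,0,0],
    [0,0,0,0,0,0],
    [0,0,0,0,0,0],
    [0,0,0,0,0,0],
    [0,0,0,0,0,0]
  ]
}}

```text
t: 6.1
ee_pos: [0.5652, 0.0891, 0.2146]
tool_rot: [[0.878, -0.048, 0.476], [-0.042, -0.999, -0.022], [0.477, -0.0, -0.879]]
ft_force: [-0.6, 0.6, -1.2]
grip_width: 0.0312
gripper_force: 34.9
```

```bash
cat > tgt.py <<'E'
from h import *
from scipy.spatial.transform import Rotation as Ro
a,ti=np.radians(-2.6),.494
n=np.array([-np.sin(ti)*np.cos(a),-np.sin(ti)*np.sin(a),np.cos(ti)]);x=np.array([np.cos(ti)*np.cos(a),np.cos(ti)*np.sin(a),np.sin(ti)])
RT=np.c_[x,np.cross(-n,x),-n];p=np.array([.643,.1151,.0756])
def rep(gap=.03,off=.0127):
    s=bot.state();R=np.array(s["tool_rot"]);T=np.array(s["ee_pos"])
    print("t",s["t"],"tool shift cm",(R.T@(p+n*(off+gap)-T)*100).round(3),"rotvec",Ro.from_matrix(R.T@RT).as_rotvec().round(4),"F.n",s["ft_force"]@n,"F tool",(R.T@s["ft_force"]).round(2),"tq",(R.T@s["wrist_torque"]).round(3),s["grip_width"],s["gripper_force"])
E
python3 - <<'E'
from tgt import *
rep()
c=dict(np.load("w2.npz"));P=wcloud(c);T=np.array([.56145,.0891,.21224]);R=np.array([[.98782,-.15559,0],[-.15559,-.98782,0],[0,0,-1]])
q=(P-T)@R;m=np.zeros(q.shape[:2],bool);m[215:310,244:308]=1
I=c["pixels"].astype(int);k=m&(I[...,2]>I[...,0]+15)&(abs(q[...,2]-.004)<.006)
g=q[k]
for _ in range(8):
    A=np.c_[g[:,:2],np.ones(len(g))];co=np.linalg.lstsq(A,g[:,2],rcond=None)[0];A=np.c_[q[k][:,:2],np.ones(k.sum())];g=q[k][abs(q[k][:,2]-A@co)<.0015]
print(len(g),co,g.min(0),g.max(0))
E
```

```text
t 6.1 tool shift cm [ 0.114 -2.96  11.594] rotvec [ 0.0008 -0.0028 -0.0021] F.n -0.7172764318010616 F tool [-1.1  -0.59  0.71] tq [ 0.023 -0.228 -0.006] 0.031186005622869887 34.895485639572144
260 [ 0.00262773 -0.00528823  0.00463782] [-0.02483633 -0.01531022  0.00342586] [0.0270075  0.00950464 0.00614922]
```

{"api": "servo_tool", "payload": {
  "steps": [
    [0.02,-0.74,2.5,0,-0.002,-0.002],
    [0.03,-0.74,2.5,0,0,0],
    [0.03,-0.74,2.5,0,0,0],
    [0.03,-0.74,2.5,0,0,0],
    [0,0,1.0,0,0,0]
  ]
}}

```text
t: 6.52
ee_pos: [0.6179, 0.1168, 0.1134]
tool_rot: [[0.882, -0.045, 0.469], [-0.039, -0.999, -0.022], [0.47, 0.002, -0.883]]
ft_force: [0.7, 0.2, 0.1]
grip_width: 0.0314
gripper_force: 34.9
```

{"api": "servo_tool", "payload": {
  "steps": [
    [0,0,0.6,0,0,0],
    [0,0,0,0,0,0],
    [0,0,0,0,0,0],
    [0,0,0,0,0,0],
    [0,0,0,0,0,0]
  ]
}}

```text
t: 6.93
ee_pos: [0.6191, 0.1159, 0.1123]
tool_rot: [[0.879, -0.046, 0.474], [-0.04, -0.999, -0.022], [0.474, 0.001, -0.88]]
ft_force: [0.6, -0.1, 0.3]
grip_width: 0.0314
gripper_force: 34.9
```

```bash
python3 - <<'E'
from tgt import *
rep()
ims=[]
for n in ("side","wrist"):
    c=vision.read_camera(n);np.savez(n+"3.npz",**c);ims.append(c["pixels"][:,:,::-1])
a=cv2.resize(ims[0][200:310,170:290],None,fx=4,fy=4,interpolation=cv2.INTER_CUBIC)
b=ims[1][90:310,150:400]; b=cv2.resize(b,None,fx=1.25,fy=1.25)
o=np.zeros((440,800,3),np.uint8);o[:,:480]=a;o[:b.shape[0],485:485+b.shape[1]]=b[:,:315]
cv2.imwrite("pics/m3.png",o)
E
```

```text
t 6.9333 tool shift cm [ 0.364 -0.029  0.097] rotvec [ 0.0008 -0.0003 -0.    ] F.n -0.0010431775311013358 F tool [0.63 0.04 0.  ] tq [ 0.04  -0.26   0.033] 0.031393670009309954 34.89551603794098
```

View pics/m3.png

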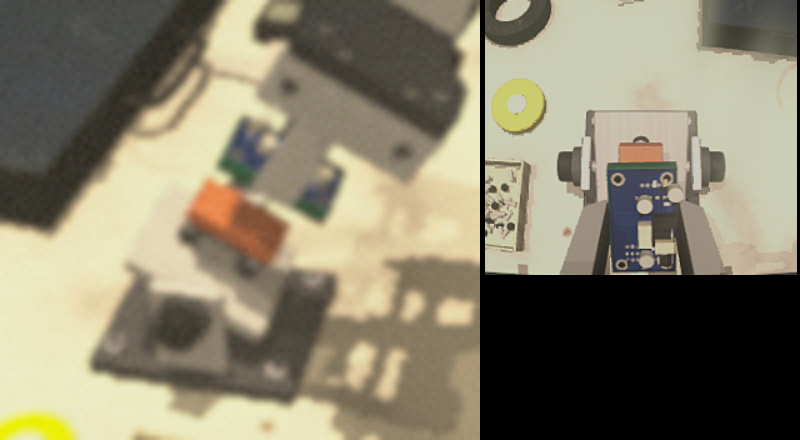

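The left (side) crop shows the board parallel to and above the pad at about (235,220). The right (wrist) crop shows it in line with the pad, so I continue the approach.

{"api": "servo_tool", "payload": {
  "steps": [
    [0.18,-0.03,0.7,0,0,0],
    [0.18,0,0.7,0,0,0],
    [0,0,0.6,0,0,0],
    [0,0,0.5,0,0,0],
    [0,0,0.0,0,0,0]
  ]
}}

```text
t: 7.45
ee_pos: [0.6334, 0.1155, 0.0886]
tool_rot: [[0.882, -0.046, 0.47], [-0.04, -0.999, -0.023], [0.47, 0.001, -0.883]]
ft_force: [-0.5, -0.2, -1.0]
grip_width: 0.0313
gripper_force: 34.9
```

{"api": "servo_tool", "payload": {
  "steps": [
    [0,0,0,0,0,0],
    [0,0,0,0,0,0],
    [0,0,0,0,0,0],
    [0,0,0,0,0,0],
    [0,0,0,0,0,0]
  ]
}}

```text
t: 7.87
ee_pos: [0.6337, 0.1158, 0.0907]
tool_rot: [[0.88, -0.045, 0.472], [-0.039, -0.999, -0.022], [0.473, 0.001, -0.881]]
ft_force: [0.2, -0.8, -0.6]
grip_width: 0.0315
gripper_force: 34.9
```

```bash
python3 - <<'E'
from tgt import *
rep(0)
E
```

```text
t 7.8667 tool shift cm [0.104 0.023 0.5  ] rotvec [0.0008 0.0015 0.0005] F.n -0.6230382411345503 F tool [-0.07  0.76  0.62] tq [ 0.029 -0.283 -0.001] 0.03153033605141835 34.895557165145874
```

{"api": "servo_tool", "payload": {
  "steps": [
    [0.1,0.02,0.1,0,0.001,0],
    [0,0,0.1,0,0,0],
    [0,0,0.1,0,0,0],
    [0,0,0.1,0,0,0],
    [0,0,0.0,0,0,0]
  ]
}}

```text
t: 8.28
ee_pos: [0.6364, 0.1154, 0.0871]
tool_rot: [[0.88, -0.045, 0.472], [-0.039, -0.999, -0.022], [0.473, 0.001, -0.881]]
ft_force: [-0.0, 0.1, -1.1]
grip_width: 0.0316
gripper_force: 34.9
```

{"api": "servo_tool", "payload": {
  "steps": [
    [0,0,0.1,0,0,0],
    [0,0,0,0,0,0],
    [0,0,0,0,0,0],
    [0,0,0,0,0,0],
    [0,0,0,0,0,0]
  ]
}}

```text
t: 8.7
ee_pos: [0.6368, 0.1153, 0.0865]
tool_rot: [[0.88, -0.045, 0.473], [-0.039, -0.999, -0.022], [0.473, 0.001, -0.881]]
ft_force: [-0.1, -0.5, 1.6]
grip_width: 0.0314
gripper_force: 34.9
```

{"api": "servo_tool", "payload": {
  "steps": [
    [0,0,0.1,0,0,0],
    [0,0,0,0,0,0],
    [0,0,0,0,0,0],
    [0,0,0,0,0,0],
    [0,0,0,0,0,0]
  ]
}}

```text
t: 9.12
ee_pos: [0.6373, 0.1153, 0.0856]
tool_rot: [[0.88, -0.045, 0.473], [-0.04, -0.999, -0.022], [0.473, 0.001, -0.881]]
ft_force: [-3.0, 0.6, 2.5]
grip_width: 0.0314
gripper_force: 34.9
```

```bash
python3 - <<'E'
from tgt import *
rep(0)
E
```

```text
t 9.1167 tool shift cm [ 0.028 -0.002 -0.119] rotvec [0.0009 0.001  0.0004] F.n 3.6316351686871995 F tool [-1.52 -0.43 -3.63] tq [-0.032 -0.369  0.066] 0.03137634021641261 34.896565675735474
```

{"api": "servo_tool", "payload": {
  "steps": [
    [0,0,0.1,0,0,0],
    [0,0,0,0,0,0],
    [0,0,0,0,0,0],
    [0,0,0,0,0,0],
    [0,0,0,0,0,0]
  ]
}}

```text
t: 9.53
ee_pos: [0.6378, 0.1153, 0.0847]
tool_rot: [[0.88, -0.045, 0.473], [-0.04, -0.999, -0.022], [0.473, 0.001, -0.881]]
ft_force: [-2.3, -0.4, 2.8]
grip_width: 0.0316
gripper_force: 34.9
```

{"api": "servo_tool", "payload": {
  "steps": [
    [0,0,0.1,0,0,0],
    [0,0,0,0,0,0],
    [0,0,0,0,0,0],
    [0,0,0,0,0,0],
    [0,0,0,0,0,0]
  ]
}}

```text
t: 9.95
ee_pos: [0.6383, 0.1153, 0.0838]
tool_rot: [[0.88, -0.045, 0.473], [-0.04, -0.999, -0.022], [0.473, 0.001, -0.881]]
ft_force: [-3.9, 0.0, 4.5]
grip_width: 0.0315
gripper_force: 34.9
```

```bash
python3 - <<'E'
from tgt import *
rep(0)
E
```

```text
t 9.95 tool shift cm [ 0.028 -0.002 -0.321] rotvec [0.001  0.0011 0.0004] F.n 5.855696893339402 F tool [-1.3   0.13 -5.85] tq [-0.049 -0.473  0.038] 0.03146129487992433 34.897082448005676
```

{"api": "servo_tool", "payload": {
  "steps": [
    [0,0,0.1,0,0,0],
    [0,0,0,0,0,0],
    [0,0,0,0,0,0],
    [0,0,0,0,0,0],
    [0,0,0,0,0,0]
  ]
}}

```text
t: 10.37
ee_pos: [0.6387, 0.1153, 0.083]
tool_rot: [[0.88, -0.045, 0.473], [-0.04, -0.999, -0.022], [0.473, 0.001, -0.881]]
ft_force: [-4.9, -0.2, 5.0]
grip_width: 0.0311
gripper_force: 34.9
```

{"api": "servo_tool", "payload": {
  "steps": [
    [0,0,0.1,0,0,0],
    [0,0,0,0,0,0],
    [0,0,0,0,0,0],
    [0,0,0,0,0,0],
    [0,0,0,0,0,0]
  ]
}}

```text
t: 10.78
ee_pos: [0.6392, 0.1152, 0.0822]
tool_rot: [[0.88, -0.045, 0.473], [-0.039, -0.999, -0.022], [0.473, 0.001, -0.881]]
ft_force: [-5.2, -0.4, 5.4]
grip_width: 0.0317
gripper_force: 34.9
```

```bash
python3 - <<'E'
from tgt import *
rep(0)
ims=[]
for n in ("side","wrist"):
    c=vision.read_camera(n);np.savez(n+"4.npz",**c);ims.append(c["pixels"][:,:,::-1])
rep(0);vision.read_camera("scene");rep(0)
P=wcloud(c);s=bot.state();R=np.array(s["tool_rot"]);q=(P-s["ee_pos"])@R
I=c["pixels"].astype(int);k=np.zeros(q.shape[:2],bool);k[215:310,244:308]=1;k&=(I[...,2]>I[...,0]+15)&(abs(q[...,2]-.004)<.006)
g=q[k]
for _ in range(8):
    A=np.c_[g[:,:2],np.ones(len(g))];co=np.linalg.lstsq(A,g[:,2],rcond=None)[0];A=np.c_[q[k][:,:2],np.ones(k.sum())];g=q[k][abs(q[k][:,2]-A@co)<.0015]
print("board plane in tool",len(g),co,g.min(0),g.max(0))
a=cv2.resize(ims[0][200:310,170:290],None,fx=4,fy=4,interpolation=cv2.INTER_CUBIC)
b=cv2.resize(ims[1][90:310,150:400],None,fx=1.25,fy=1.25)
o=np.zeros((440,800,3),np.uint8);o[:,:480]=a;o[:b.shape[0],485:485+b.shape[1]]=b[:,:315]
cv2.imwrite("pics/m4.png",o)
E
```

```text
t 10.7833 tool shift cm [ 0.025 -0.002 -0.51 ] rotvec [0.001  0.0009 0.0005] F.n 7.19755439831258 F tool [-2.01  0.6  -7.2 ] tq [-0.039 -0.498  0.024] 0.0316510310726542 34.89764213562012
t 10.8833 tool shift cm [ 0.025 -0.001 -0.51 ] rotvec [0.0009 0.001  0.0005] F.n 7.795432600883908 F tool [-1.67  0.31 -7.79] tq [ 0.03  -0.484 -0.02 ] 0.03179573477762825 34.897558093070984
t 10.9333 tool shift cm [ 0.023 -0.004 -0.51 ] rotvec [0.001  0.0009 0.0005] F.n 8.16788396340277 F tool [-2.6   0.   -8.17] tq [-0.    -0.458  0.007] 0.031233632056748766 34.89761531352997
board plane in tool 1970 [-0.00151006  0.00120871  0.00398056] [-0.02760994 -0.01531317  0.00247753] [0.02634019 0.01458831 0.00544492]
```

View pics/m4.png

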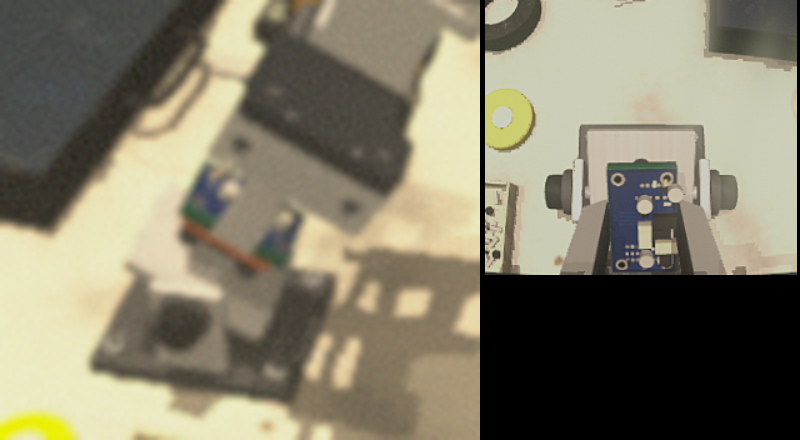

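The side crop shows the board seated flush on the copper strip near (230,250), centred and still gripped. The normal force is about 7.7 N, roughly half travel, and the board hasn't tilted in the fingers, so I'm handing in.

```bash
python3 -c "
from plant import workorder
print(workorder.finish_job())"
```

```text
the job is handed in; nothing more can be done
None
```

I handed the job in with the blue board lying flush and centred on the copper pad, gripped at 35 N and pressed with about 8 N (roughly half the spring travel, judging by force); no verdict came back.

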